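# Refit the tube block in the dry incubator and shut its lid

## Task

The aluminium tube block was left standing on its end after cleaning. Tip it over under control and lay it flat on the counter with its wells up, let go, then take it again squarely from above and seat it fully home in the pocket of the little incubator, cut corners towards the hinge. Finally lower the incubator's lid gently until it is shut, without letting the block fall or slamming the lid, and leave the timer and the two bottles where they are.

Things in the scene. Friction and masses are not known exactly. Their poses are not given: they have to be found in the camera images.
- block: Loose bare-aluminium block, 0.3-0.5 kg. x: along its 80 mm length, to the end whose 2 corners are cut at 45 deg (12 mm legs); y: 60 mm width; z: 45 mm height, to the face with six 14 mm wells. Origin: centre of the face away from the wells (the underside in use). At the start it stands on its plain end: x up, origin 40 mm above the counter, wells facing the robot or up to 35 deg to its left.
- block_key (a point): Point on the block's underside in the middle of the edge at the cut-cornered end (40 mm along the block's +x from its origin).
- heater: Fixed dry-block incubator: white case 200 mm deep (x), 150 mm wide (y), flat deck 75 mm above the counter; sloped control panel at its front (-x), lid hinged at its back (+x). Origin: centre of its underside on the counter; z up.
- pocket_floor (a point): Centre of the floor of the pocket in the deck, axes as heater. The pocket has the block's outline with 1.5 mm of play a side (83 x 63 mm), cut corners at its hinge end, 25 mm deep (floor 50 mm above the counter); a seated block stands 20 mm out of the deck. Beside it the deck is flat for 43 mm each side.
- pocket_key (a point): Point on the pocket floor 40 mm from its centre towards the hinge; block_key lies on it when the block is seated the right way round.
- lid (a joint): Hinge angle of the lid in rad: 0 shut, 1.55 to 1.8 (just past upright) at the start; the axis runs along the heater's y. The stiff hinge holds the lid wherever it is left; about 3 N at its free edge moves it.
- hinge (a point): Middle of the lid's hinge axis, 80 mm above the counter, 67 mm behind the pocket centre.
- lid_edge (a point): Middle of the free edge of the lid's outer face, 122 mm from the hinge axis; shut, at the front, 107 mm above the counter; upright, at the top, the outer face looking away from the robot. The lid is a cover 116 mm long, 112 wide, 30 deep with a clear window; in mid-edge a tab 44 mm wide, 8 thick sticks out 14 mm further.
- timer: Bystander: flat square bench timer, 66 x 66 x 20 mm, lying on the counter; origin at the centre of its underside.
- amber_bottle: Bystander: brown reagent bottle with black cap, 46 mm across and 105 mm tall; origin at the centre of its underside.
- small_bottle: Bystander: small brown dropper bottle, 32 mm across and 75 mm tall; origin at the centre of its underside.
Not all that is in view belongs to the job. Leave any purple look-alike of the block alone.

How it is judged (in metres and radians):
On the way, in this order (a step that is already met when the one before it is completed fails the run):
1. the block lies flat on the counter, wells up, and has been let go (height (world z) of block below 0.004 m and angle between block's own z axis and vertical below 0.06 rad and contact force between the fingers and block below 0.1 N), for 0.2 s.
2. the block sits fully home in the pocket, cut corners to the hinge, with the lid still up (distance between block and pocket_floor below 0.004 m and distance between block_key and pocket_key below 0.005 m and angle between block's own z axis and vertical below 0.035 rad and value of joint lid above 0.8 rad), for 0.2 s.
At the end, for the whole second after the job is handed in: The block rests in the pocket with its underside centre within 4 mm of the pocket floor's centre, its cut-cornered end within 5 mm of its place at the hinge end, level within 2 degrees and at rest; the lid is shut to within 0.04 rad; nothing of the bystanders has moved 20 mm or fallen (distance between block and pocket_floor below 0.004 m and distance between block_key and pocket_key below 0.005 m and angle between block's own z axis and vertical below 0.035 rad and value of joint lid below 0.04 rad and linear speed of block below 0.01 m/s); the robot touches nothing.
It fails at once if the block is let fall or topples freely (turns faster than 6 rad/s or moves faster than 1 m/s) (angular speed of block above 6 rad/s or linear speed of block above 1 m/s).
It fails at once if the lid is slammed (closes faster than 4 rad/s) (velocity of joint lid below -4 rad/s).
It fails at once if the timer or a bottle is moved more than 20 mm (distance of any of timer, amber_bottle, small_bottle from where it was at the start of the episode above 0.02 m).
It fails at once if a bottle is knocked over (angle between any of amber_bottle, small_bottle's own z axis and vertical above 0.6 rad).
It also fails if it takes over 72 s, if anything falls off the work surface, if the arm or the gripper's body presses on something with over 40 N, if the wrist force passes 120 N, or if a joint passes its speed limit or range.

## Robot

A 6-joint arm with a two-finger parallel gripper is mounted at the origin on a cart in front of the work surface, level with it; the furniture and walls round the work are solid. World frame = base frame: x ahead of the robot, y to its left, z up, the work surface at z = 0. Lengths are in m, angles in degrees, forces in N, time in s.
With the tool pointing down it reaches from about 0.375 to 0.9 m from the base axis. Payload 3.1 kg.
Tool frame: the origin (TCP) lies at the very end of the fingers, on their centre line; the grasp point (between the pads) lies behind it (bot.grip_depth is the z of the grasp point in the tool frame, in m); z points along the fingers, y is the direction in which the jaws open and shut (so a half turn about z gives the same grasp; the last joint's range is limited). The gripper opens to 87 mm and grips with 3 to 60 N. Pads are 19 mm wide; open, the fingers measure 117 mm over their backs; the gripper's body (75 mm by 190 mm) begins 51 mm behind the grasp point.
Start: joints at [-81.675, 30.224, 82.088, -0, 67.689, -10.227], TCP at [0.199, -0.592, 0.223] pointing down, gripper open.
Joint ranges: [-176.69, 176.69], [-43.24, 126.21], [12.49, 139.97], [-82, 262], [0, 151.66], [-163.58, 163.58]. Speed limits (degrees/s): [159.86, 159.86, 180, 180, 180, 180].

## Interface

Orientations are given as a 3x3 rotation matrix whose columns are the frame's x, y, z axes.
In Python, from rig import bot, vision gives the robot as it stands. The module is installed in compiled form; this text tells all that it offers.
- The arm moves only by the shell command python3 -m jog 'ROWS'. ROWS is JSON, a list of rows, each a list of 3 entries, a list of its own where there are three numbers: the shift along the tool's x, y, z in mm, then the turn, a rotation vector about the tool's x, y, z in degrees, then the closure, from 0 (fully open) to 1 (shut). In form: [[[dx, dy, dz], [wx, wy, wz], fingers], ...]. A call has 1 to 12 rows; each row is the pose to reach, as a shift and turn from the pose commanded when the call began, along the tool's axes at that moment; what a row does not reach only later rows make up. A row lasts 1/12 s, in which the tool goes at most 41.7 mm and 7.16 degrees, less where a joint would pass 70% of its speed; a pose out of reach is approached as far as the arm can. A call with a gripper value outside its range is refused whole. The fingers move at their own pace and stop on an object; the grip force is fixed at half the most. Time passes only in rows, so rows that repeat a pose let the fingers close. It gives the time, the measured TCP pose, the force and the opening at its end, in the units of the state.
- bot.read_state(): the state, without advancing time (a new reading comes with each control period).
- vision.capture(name): name is "side" or "top"; returns the picture (480x640x3 uint8, red, green, blue); there is no depth.
- vision.camera_info(name): a dict with "intrinsics" (3x3 intrinsics, pixels), "dist" ([k1, k2, p1, p2, k3] as OpenCV has them; the pictures are not rectified), "camera_from_world" (4x4, takes a point from world to camera coordinates). Camera axes: x right, y up, looking along -z (the intrinsics and any distortion apply to the point x, -y, -z); pixel columns grow to the right and rows downward; lengths in m; the calibration is good to about 2 mm. A picture is of the moment at which its call begins. camera_info takes no time and is no camera call.
- bot.hand_in(): hands the job in, once; it reports no verdict.
The state is a dict: "time_s": time; "joint_positions": joint angles; "qvel": joint speeds; "tau": joint torques, N m; "position": TCP position; "tcp_rot": TCP orientation; "force": force on the tool from outside, world axes, zero at the start; "moment": the same for the moment, N m; "opening": opening from 0.0 (shut) to 1.0 (fully open).
Only numpy, scipy, OpenCV 4.12 (cv2) and the standard library are available. Lean on these libraries where they do the work, as an engineer would, in place of code of your own. Each camera call takes 0.05 s, during which the arm holds its last target. There are 200 camera calls.

## Working session

There is one attempt and no reset: what is moved stays moved. The work goes in short steps, Python scripts to look and compute and a shell command to move; the robot and the scene stay as the last step left them, time stands still between calls to the robot, and variables do not carry over. Pictures are saved under pics/ and viewed, about 8 in all and at most 12, crops included, and the job is handed in when it is done.

```bash
mkdir -p pics; cat > h.py <<'E'
import numpy as np, cv2
from rig import bot, vision
def ray(cam,px):
    i=vision.camera_info(cam);K=np.array(i["intrinsics"],float);d=np.array(i["dist"],float)
    T=np.array(i["camera_from_world"]);R=T[:3,:3];t=T[:3,3]
    p=cv2.undistortPoints(np.array(px,float).reshape(-1,1,2),K,d).reshape(-1,2)
    v=np.c_[p[:,0],-p[:,1],-np.ones(len(p))]@R
    return -R.T@t, v/np.linalg.norm(v,axis=1)[:,None]
def plane(cam,px,z):
    o,v=ray(cam,px);return o+v*((z-o[2])/v[:,2])[:,None]
def tri(p1,p2):
    o1,v1=ray("side",[p1]);o2,v2=ray("top",[p2]);v1=v1[0];v2=v2[0]
    s=np.linalg.lstsq(np.c_[v1,-v2],o2-o1,rcond=None)[0]
    a=o1+v1*s[0];b=o2+v2*s[1];return (a+b)/2,np.linalg.norm(a-b)
def proj(cam,P):
    i=vision.camera_info(cam);T=np.array(i["camera_from_world"]);P=np.atleast_2d(P)
    c=P@T[:3,:3].T+T[:3,3];c=c*[1,-1,-1]
    return cv2.projectPoints(c,np.zeros(3),np.zeros(3),np.array(i["intrinsics"],float),np.array(i["dist"],float))[0].reshape(-1,2)
def save(cam,name,crop=None,scale=1):
    im=vision.capture(cam)
    cv2.imwrite(f"pics/{name}_raw.png",im[:,:,::-1])
    o=im[:,:,::-1]
    if crop: x,y,w,h=crop;o=o[y:y+h,x:x+w]
    if scale!=1:o=cv2.resize(o,None,fx=scale,fy=scale,interpolation=cv2.INTER_CUBIC)
    cv2.imwrite(f"pics/{name}.png",o);return im
E
python3 - <<'E'
from h import *
np.set_printoptions(precision=3,suppress=True)
for c in("side","top"):
    save(c,c+"0");i=vision.camera_info(c);T=np.array(i["camera_from_world"]);print(c,i["intrinsics"],i["dist"],-T[:3,:3].T@T[:3,3],T[:3,:3])
print(bot.read_state(),bot.grip_depth)
E
```

```text
side [[492.641   0.    322.898]
 [  0.    492.641 236.859]
 [  0.      0.      1.   ]] [-0.118  0.     0.     0.     0.   ] [0.033 0.756 0.572] [[-0.832 -0.554  0.002]
 [ 0.269 -0.4    0.876]
 [-0.485  0.73   0.482]]
top [[570.402   0.    316.493]
 [  0.    570.402 233.222]
 [  0.      0.      1.   ]] [-0.181  0.     0.     0.     0.   ] [ 0.304 -0.011  1.524] [[ 0.004 -1.    -0.005]
 [ 0.99   0.003  0.14 ]
 [-0.14  -0.006  0.99 ]]
{'time_s': 0.1, 'joint_positions': array([-81.675,  30.274,  82.148,  -0.003,  67.689, -10.23 ]), 'qvel': array([-0.013, -0.036, -0.143,  0.036, -0.147, -0.017]), 'tau': array([ -0.   , -44.099, -17.715,   0.063,   0.053,  -0.   ]), 'position': array([ 0.199, -0.592,  0.222]), 'tcp_rot': array([[ 0.948,  0.318, -0.   ],
       [ 0.318, -0.948,  0.002],
       [ 0.   , -0.002, -1.   ]]), 'force': array([ 0.04 , -0.401,  0.251]), 'moment': array([-0.015, -0.002,  0.011]), 'opening': 1.00209899146585} -0.0187
```

View pics/side0.png

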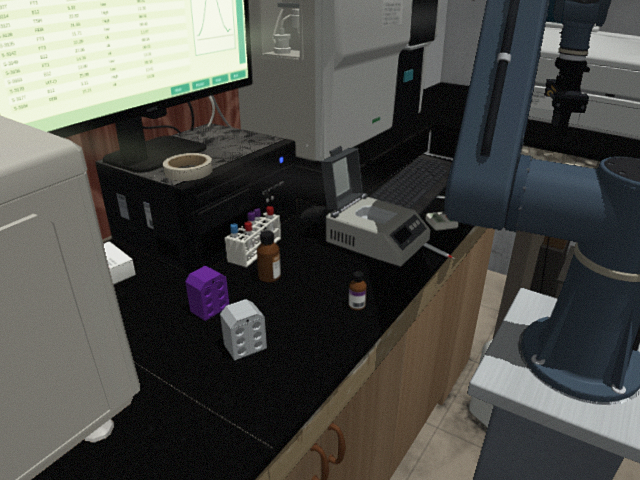

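View pics/top0.png

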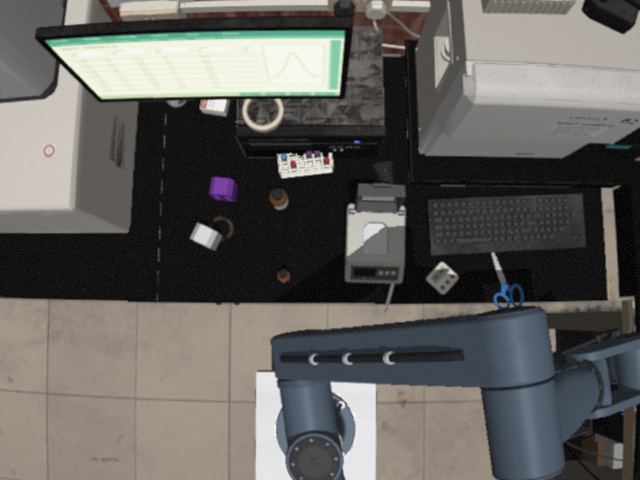

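Candidates for the block are the grey one (side 244,328; top 206,236) and the purple look-alike (side 207,292; top 223,189). I choose the grey one. The heater is at side (375,225), top (376,240), and the timer is at top (442,277). The bottles are at top (279,199) and (284,275).

```bash
python3 - <<'E'
from h import *
s=cv2.imread("pics/side0_raw.png");t=cv2.imread("pics/top0_raw.png")
def cr(im,x,y,w,h,f): return cv2.resize(im[y:y+h,x:x+w],None,fx=f,fy=f,interpolation=cv2.INTER_CUBIC)
a=cr(s,210,290,66,75,6)   #396x450
b=cr(t,180,212,66,50,6)  # 396x300
c=cr(t,335,175,80,60,5) #400x300
H=np.zeros((600,800,3),np.uint8);H[:450,:396]=a;H[:300,400:796]=b;
H[300:600,400:800]=cr(t,335,178,80,60,5)[:300,:400]
cv2.imwrite("pics/crop1.png",H)
g=cr(s,315,140,130,130,4.6)[:598,:598];h=cr(t,335,235,40,120,5)
cv2.imwrite("pics/crop2.png",np.hstack([g,h[:598,:200]]))
E
```

```text
(no output)
```

View pics/crop1.png

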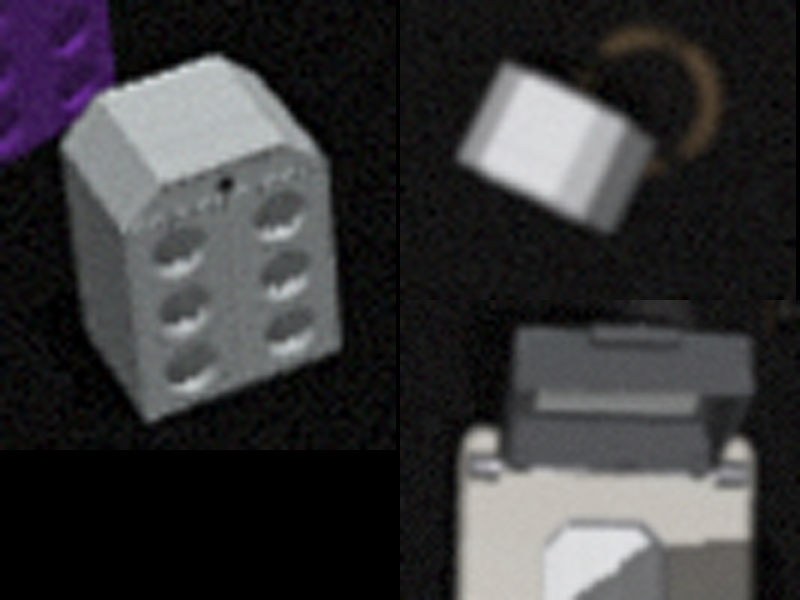

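View pics/crop2.png

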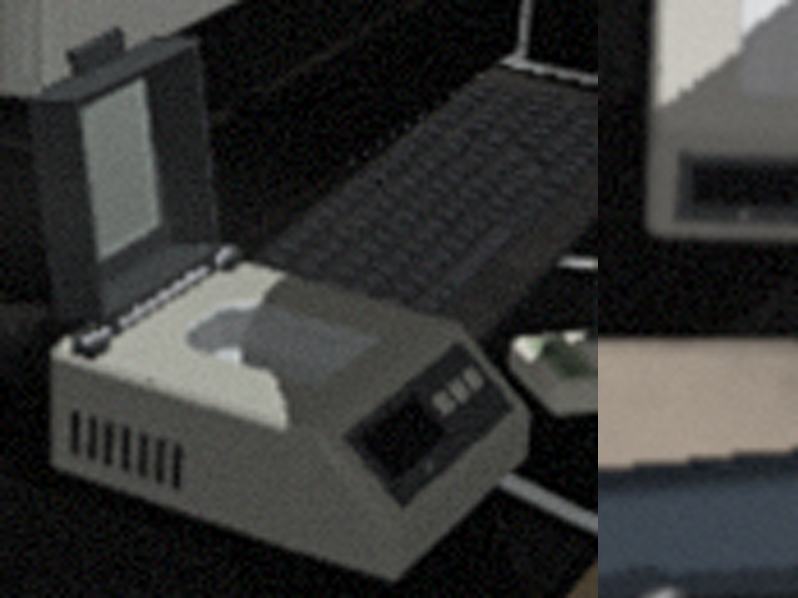

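The crop confirms the chosen block: grey, six wells, cut corners on top, standing on its plain end. The lid is up, with the pocket's cut corners at the hinge end. Next, positions.

```bash
python3 - <<'E'
from h import *
np.set_printoptions(precision=4,suppress=True)
def un(p,o,f,c=(0,0)): return (np.array(p,float)-c+.5)/f-.5+o
S=lambda p:un(p,(210,290),6); T=lambda p:un(p,(180,212),6,(400,0))
sb=plane("side",S([(152,422),(342,347)]),0); print("side bottom well edge",sb,np.linalg.norm(sb[0]-sb[1]))
sc=plane("side",S([(128,235),(328,160)]),.068);print("side chamfer corners",sc,np.linalg.norm(sc[0]-sc[1]))
st=plane("side",S([(165,185),(280,145)]),.080);print("side top edge 36mm",st,np.linalg.norm(st[0]-st[1]))
tc=plane("top",T([(457,158),(505,62)]),.068);print("top left chamfer: well, under",tc,np.linalg.norm(tc[0]-tc[1]))
tb=plane("top",T([(610,235),(655,145)]),0);print("top right bottom:well,under",tb,np.linalg.norm(tb[0]-tb[1]))
H=lambda p:un(p,(335,178),5,(400,300))
print("pocket hinge end cut", plane("top",H([(570,522),(635,522)]),.075))
print("pocket cut outer", plane("top",H([(544,548),(662,548)]),.075))
print("lid edge top corners z.2",plane("top",H([(515,327),(753,335)]),.2))
G=lambda p:un(p,(315,140),4.6)
print("deck rear-left",plane("side",G([(52,348)]),.075),"deck front panel edge", plane("side",G([(283,430),(458,322)]),.075))
print("case front foot side",plane("side",G([(395,580)]),0), "pocket side corners",plane("side",G([(188,335),(222,308),(380,335),(345,378),(235,362)]),.075))
im=cv2.imread("pics/top0_raw.png");hs=cv2.cvtColor(im,cv2.COLOR_BGR2HSV)
m=cv2.inRange(hs,(125,80,40),(160,255,255));x,y,w,h=cv2.boundingRect(m);print("purple",x,y,w,h,plane("top",[(x,y+h),(x+w,y+h),(x,y),(x+w,y)],.04))
for n,p,z in(("amber",(279,195),.1),("small",(284,273),.07),("timer",(442,277),.02)):print(n,plane("top",[p],z))
print("amber side",plane("side",[(269,277)],0),"small",plane("side",[(357,305)],0))
E
```

```text
side bottom well edge [[0.4937 0.3272 0.    ]
 [0.4697 0.2731 0.    ]] 0.059198957678613905
side chamfer corners [[0.4928 0.3284 0.068 ]
 [0.4693 0.2734 0.068 ]] 0.05975492744291098
side top edge 36mm [[0.4879 0.3177 0.08  ]
 [0.4738 0.2872 0.08  ]] 0.0335539960442357
top left chamfer: well, under [[0.4959 0.3291 0.068 ]
 [0.5381 0.3093 0.068 ]] 0.04659470724179567
top right bottom:well,under [[0.4701 0.2735 0.    ]
 [0.5111 0.2541 0.    ]] 0.04540837270661518
pocket hinge end cut [[ 0.5378 -0.1365  0.075 ]
 [ 0.538  -0.1701  0.075 ]]
pocket cut outer [[ 0.5242 -0.123   0.075 ]
 [ 0.5244 -0.1839  0.075 ]]
lid edge top corners z.2 [[ 0.6115 -0.1005  0.2   ]
 [ 0.6083 -0.2143  0.2   ]]
deck rear-left [[ 0.583  -0.0836  0.075 ]] deck front panel edge [[ 0.4477 -0.072   0.075 ]
 [ 0.4284 -0.224   0.075 ]]
case front foot side [[ 0.3948 -0.0944  0.    ]] pocket side corners [[ 0.5347 -0.1339  0.075 ]
 [ 0.5362 -0.1709  0.075 ]
 [ 0.4548 -0.188   0.075 ]
 [ 0.4478 -0.1355  0.075 ]
 [ 0.5004 -0.1207  0.075 ]]
purple 208 150 113 52 [[ 0.5965  0.2878  0.04  ]
 [ 0.5967 -0.0139  0.04  ]
 [ 0.7405  0.2932  0.04  ]
 [ 0.7396 -0.0135  0.04  ]]
amber [[0.6029 0.0934 0.1   ]]
small [[0.4061 0.0802 0.07  ]]
timer [[ 0.3995 -0.3361  0.02  ]]
amber side [[ 0.6048  0.0999 -0.    ]] small [[0.4021 0.0814 0.    ]]
```

```bash
cat >> h.py <<'E'
from scipy.spatial.transform import Rotation as Rn
yb=np.array([.413,.911,0])/np.linalg.norm([.413,.911,0])
def rot(d,y):
    d=np.array(d,float);d/=np.linalg.norm(d);y=np.array(y,float);y-=d*(y@d);y/=np.linalg.norm(y)
    return np.c_[np.cross(y,d),y,d]
def rel(p,R):
    s=bot.read_state();A=s["tcp_rot"]
    print("t%.2f"%s["time_s"],"shift",np.round(A.T@(np.array(p)-s["position"])*1000,1),"turn",np.round(Rn.from_matrix(A.T@R).as_rotvec(degrees=True),1))
E
python3 - <<'E'
from h import *
c=np.cos(np.radians(0));a=np.radians(-10)
rel((.45,-.2,.30),rot((0,0,-1),(np.cos(a),np.sin(a),0)))
E
```

```text
t0.10 shift [ 362.9 -291.7  -77.7] turn [ -0.1  -0.1 -61.4]
```

```bash
python3 -m jog '[[[363,-292,-78],[0,0,-61],0],[[363,-292,-78],[0,0,-61],0],[[363,-292,-78],[0,0,-61],0],[[363,-292,-78],[0,0,-61],0],[[363,-292,-78],[0,0,-61],0],[[363,-292,-78],[0,0,-61],0],[[363,-292,-78],[0,0,-61],0],[[363,-292,-78],[0,0,-61],0],[[363,-292,-78],[0,0,-61],0],[[363,-292,-78],[0,0,-61],0],[[363,-292,-78],[0,0,-61],0],[[363,-292,-78],[0,0,-61],0]]'
python3 - <<'E'
from h import *
rel((.40,.25,.25),rot((.1,-.04,-1),yb))
E
```

```text
time_s: 1.1
position: [0.452, -0.1957, 0.3013]
tcp_rot: [[0.177, 0.984, 0.002], [0.984, -0.177, 0.002], [0.002, 0.002, -1.0]]
force: [-0.5, -0.0, 0.3]
opening: 1.0
t1.10 shift [ 429.3 -130.3   52. ] turn [ -4.1  -5.1 -75.8]
```

```bash
python3 -m jog '[[[429,-130,52],[-4,-5,-76],0],[[429,-130,52],[-4,-5,-76],0],[[429,-130,52],[-4,-5,-76],0],[[429,-130,52],[-4,-5,-76],0],[[429,-130,52],[-4,-5,-76],0],[[429,-130,52],[-4,-5,-76],0],[[429,-130,52],[-4,-5,-76],0],[[429,-130,52],[-4,-5,-76],0],[[429,-130,52],[-4,-5,-76],0],[[429,-130,52],[-4,-5,-76],0],[[429,-130,52],[-4,-5,-76],0],[[429,-130,52],[-4,-5,-76],0]]'
python3 - <<'E'
from h import *
print(bot.read_state()["joint_positions"])
rel((.445,.317,.106),rot((.644,-.292,-.707),yb))
E
```

```text
time_s: 2.1
position: [0.3982, 0.2504, 0.2477]
tcp_rot: [[-0.91, 0.404, 0.094], [0.403, 0.915, -0.039], [-0.102, 0.002, -0.995]]
force: [0.1, -0.4, -0.1]
opening: 1.0
[ 21.18490759  15.05833344 104.08978418  -4.81715012  56.72035801
 -42.45584394]
t2.10 shift [ -1.4  79.5 142.8] turn [  0.4 -39.2   0.4]
```

```bash
python3 -m jog '[[[-1,79,143],[0,-39,0],0],[[-1,79,143],[0,-39,0],0],[[-1,79,143],[0,-39,0],0],[[-1,79,143],[0,-39,0],0],[[-1,79,143],[0,-39,0],0],[[-1,79,143],[0,-39,0],0],[[-1,79,143],[0,-39,0],0],[[-1,79,143],[0,-39,0],0]]'
python3 - <<'E'
from h import *
s=bot.read_state();print(s["joint_positions"])
rel((.445,.317,.106),rot((.644,-.292,-.707),yb))
E
```

```text
time_s: 2.77
position: [0.4473, 0.307, 0.1074]
tcp_rot: [[-0.683, 0.426, 0.593], [0.312, 0.905, -0.29], [-0.66, -0.014, -0.751]]
force: [0.3, -0.6, 0.2]
opening: 1.002
[ 42.6128276   38.67565969 111.43647768 -74.88890459  39.58462375
  42.06204195]
t2.77 shift [ 5.6  8.1 -3.2] turn [-1.1 -3.7 -0.1]
```

```bash
python3 - <<'E'
from h import *
R=rot((.586,-.265,-.766),yb)
d=R[:,2];p=np.array((.5085,.2886,.0337))
rel(p-.075*d,R);rel(p-.035*d,R);rel(p,R)
E
```

```text
t2.77 shift [-0.6  8.9 22. ] turn [-1.1  1.3 -0.1]
t2.77 shift [ 0.3  9.7 62. ] turn [-1.1  1.3 -0.1]
t2.77 shift [ 1.1 10.4 97. ] turn [-1.1  1.3 -0.1]
```

```bash
python3 -m jog '[[[0,9,10],[-1,1,0],0],[[0,9,22],[-1,1,0],0],[[0,9,40],[-1,1,0],0],[[0,10,60],[-1,1,0],0],[[1,10,60],[-1,1,0],0],[[1,10,60],[-1,1,0],0]]'
python3 - <<'E'
from h import *
R=rot((.586,-.265,-.766),yb)
print(bot.read_state()["joint_positions"])
rel((.5085,.2886,.0337),R)
save("side","s1",(200,250,100,120),5)
E
```

```text
time_s: 3.27
position: [0.4859, 0.2992, 0.0633]
tcp_rot: [[-0.698, 0.418, 0.582], [0.317, 0.908, -0.273], [-0.643, -0.006, -0.766]]
force: [0.7, -0.2, -0.3]
opening: 0.998
[ 38.09202313  43.75666015 109.85390904 -81.94596811  35.40598554
  46.24883242]
t3.27 shift [-0.2 -0.  38.7] turn [-0.5 -0.  -0. ]
```

View pics/s1.png

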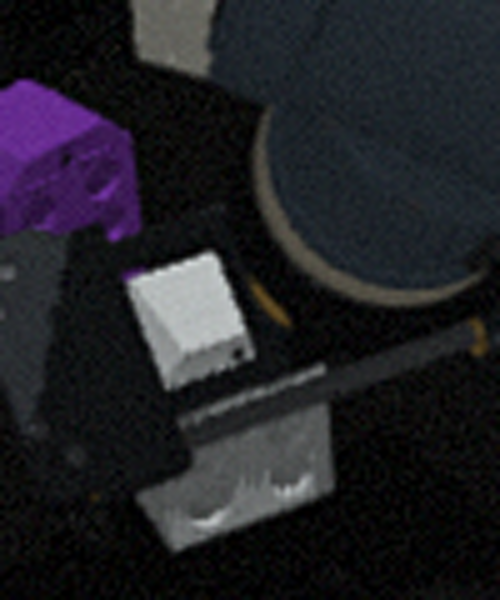

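```bash
python3 - <<'E'
from h import *
R=rot((.483,-.219,-.848),yb);d=R[:,2];p=np.array((.5065,.2895,.0321))
rel(p-.04*d,R);rel(p-.02*d,R);rel(p,R)
E
```

```text
t3.32 shift [-2.9 -0.6 -0.3] turn [-0.4  8.  -0. ]
t3.32 shift [-0.2 -0.4 19.5] turn [-0.4  8.  -0. ]
t3.32 shift [ 2.6 -0.3 39.3] turn [-0.4  8.  -0. ]
```

```bash
python3 -m jog '[[[-3,0,0],[0,6,0],0],[[-3,0,0],[0,8,0],0],[[-1,0,10],[0,8,0],0],[[0,0,20],[0,8,0],0],[[1,0,30],[0,8,0],0],[[2,0,39],[0,8,0],0],[[2,0,39],[0,8,0],0],[[2,0,39],[0,8,0],0]]'
python3 - <<'E'
from h import *
R=rot((.483,-.219,-.848),yb)
print(bot.read_state()["joint_positions"])
rel((.5065,.2895,.0321),R)
E
```

```text
time_s: 3.98
position: [0.5066, 0.2903, 0.0333]
tcp_rot: [[-0.772, 0.417, 0.48], [0.351, 0.909, -0.224], [-0.53, -0.005, -0.848]]
force: [-1.1, -0.2, 0.3]
opening: 1.001
[ 32.30435915  44.72729997 107.42505399 -72.23065722  27.95686858
  32.47635404]
t3.98 shift [ 0.4 -0.7  1.2] turn [-0.3 -0.  -0.1]
```

```bash
python3 -m jog '[[[0,0,0],[0,0,0],0.1],[[0,0,0],[0,0,0],0.2],[[0,0,0],[0,0,0],0.25],[[0,0,0],[0,0,0],0.28],[[0,0,0],[0,0,0],0.31],[[0,0,0],[0,0,0],0.35],[[0,0,0],[0,0,0],0.6],[[0,0,0],[0,0,0],1],[[0,0,0],[0,0,0],1],[[0,0,0],[0,0,0],1]]'
```

```text
time_s: 4.82
position: [0.5069, 0.2904, 0.0329]
tcp_rot: [[-0.772, 0.417, 0.48], [0.352, 0.909, -0.224], [-0.53, -0.004, -0.848]]
force: [-1.3, 1.2, 2.9]
opening: 0.689
```

```bash
python3 - <<'E'
from h import *
s=bot.read_state();R0=s["tcp_rot"];g=s["position"]-.0187*R0[:,2];print(g)
rel(s["position"]+[0,0,.05],R0)
R=rot((-.2,0,-1),(.2,1,0));rel(np.array((.44,.27,.10))+.0187*R[:,2],R)
E
```

```text
[0.49793304 0.29459827 0.04873543]
t4.82 shift [-26.5  -0.2 -42.4] turn [0. 0. 0.]
t4.82 shift [ 21.4 -48.2 -70.7] turn [ -0.6  42.6 -14.2]
```

```bash
python3 -m jog '[[[-10,0,-16],[0,0,0],1],[[-26,0,-42],[0,0,0],1],[[-15,-10,-50],[0,5,-2],1],[[-8,-20,-60],[0,11,-4],1],[[0,-30,-70],[0,17,-6],1],[[10,-40,-70],[0,23,-8],1],[[21,-48,-71],[0,29,-10],1],[[21,-48,-71],[0,35,-12],1],[[21,-48,-71],[-1,43,-14],1],[[21,-48,-71],[-1,43,-14],1],[[21,-48,-71],[-1,43,-14],1]]'
python3 - <<'E'
from h import *
print(bot.read_state()["joint_positions"])
R=rot((-.848,0,-.53),(0,1,0));
for z in(.10,.04):rel(np.array((.408,.27,z))+.0187*R[:,2],R)
E
```

```text
time_s: 5.73
position: [0.4385, 0.2696, 0.082]
tcp_rot: [[-0.96, 0.191, -0.203], [0.193, 0.981, 0.012], [0.201, -0.027, -0.979]]
force: [1.0, -0.7, -3.1]
opening: 0.686
[ 16.69288311  37.75709095  97.34549221   4.82459713  56.01129846
 -65.22025918]
t5.73 shift [46.2 -8.7  1.5] turn [  5.1  46.1 -10.2]
t5.73 shift [34.1 -7.  60.2] turn [  5.1  46.1 -10.2]
```

```bash
python3 -m jog '[[[6,-1,0],[1,6,-1],1],[[12,-2,0],[1,12,-3],1],[[18,-3,0],[2,18,-4],1],[[24,-4,0],[3,24,-5],1],[[30,-5,0],[3,30,-7],1],[[36,-7,0],[4,36,-8],1],[[42,-8,1],[5,42,-9],1],[[46,-9,1],[5,46,-10],1],[[46,-9,1],[5,46,-10],1],[[46,-9,1],[5,46,-10],1]]'
python3 - <<'E'
from h import *
print(bot.read_state()["joint_positions"])
R=rot((-.848,0,-.53),(0,1,0));
for z in(.06,.031):rel(np.array((.408,.27,z))+.0187*R[:,2],R)
save("side","s2");save("top","t2")
im=np.hstack([cv2.imread("pics/s2_raw.png")[190:440,170:430],cv2.imread("pics/t2_raw.png")[140:390,150:410]])
cv2.imwrite("pics/c3.png",cv2.resize(im,None,fx=1.5,fy=1.5,interpolation=2))
E
```

```text
time_s: 6.57
position: [0.3905, 0.2697, 0.0886]
tcp_rot: [[-0.534, 0.005, -0.846], [0.007, 1.0, 0.002], [0.846, -0.005, -0.534]]
force: [0.4, 0.5, -3.2]
opening: 0.687
[ 13.4438432   55.94527566  77.41246075  11.74981435 103.38134753
 -79.57876023]
t6.57 shift [-33.4   0.5  19.1] turn [ 0.1  0.2 -0.4]
t6.57 shift [-58.    0.7  34.6] turn [ 0.1  0.2 -0.4]
```

View pics/c3.png

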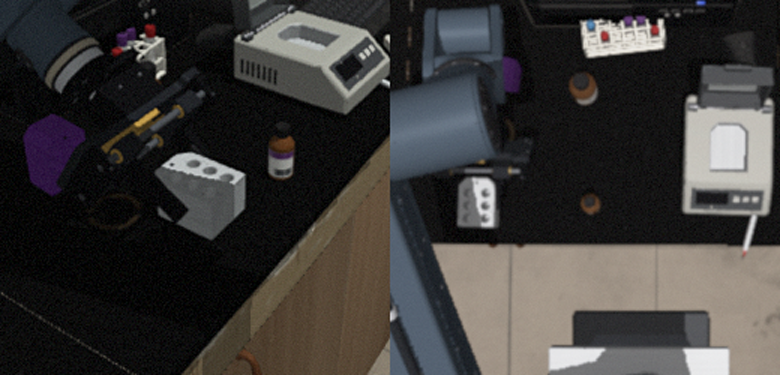

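```bash
python3 - <<'E'
from h import *
np.set_printoptions(precision=3,suppress=True)
for c in("side","top"):
    im=cv2.imread(f"pics/{c}0_raw.png");hs=cv2.cvtColor(im,cv2.COLOR_BGR2HSV)
    m=cv2.inRange(hs,(130,120,50),(155,255,255));n,l,st,ce=cv2.connectedComponentsWithStats(m);k=1+np.argmax(st[1:,4])
    q=cv2.findContours((l==k).astype(np.uint8),0,2)[0][0];q=cv2.approxPolyDP(q,2,True)[:,0]
    print(c,st[k]);print(np.c_[q,plane(c,q,0)[:,:2],plane(c,q,.08)[:,:2]])
print("edge",plane("top",[(160,300),(240,302)],0))
E
```

```text
side [ 185  266   44   55 1736]
[[207.    266.      0.745   0.142   0.645   0.228]
 [191.    272.      0.756   0.179   0.655   0.26 ]
 [185.    281.      0.741   0.211   0.642   0.287]
 [191.    311.      0.654   0.275   0.567   0.342]
 [205.    320.      0.612   0.279   0.531   0.346]
 [228.    303.      0.613   0.216   0.532   0.292]
 [225.    276.      0.684   0.149   0.593   0.234]]
top [209 176  29  26 620]
[[211.    177.      0.675   0.29    0.655   0.274]
 [209.    194.      0.627   0.294   0.61    0.278]
 [214.    199.      0.613   0.279   0.597   0.264]
 [235.    200.      0.61    0.221   0.594   0.209]
 [237.    186.      0.649   0.217   0.631   0.205]
 [233.    179.      0.669   0.228   0.65    0.216]]
edge [[0.335 0.42  0.   ]
 [0.333 0.202 0.   ]]
```

```bash
python3 -m jog '[[[-12,0,7],[0,0,0],1],[[-24,0,14],[0,0,0],1],[[-36,0,21],[0,0,0],1],[[-46,0,28],[0,0,0],1],[[-54,0,32],[0,0,0],1],[[-54,0,32],[0,0,0],1],[[-54,0,32],[0,0,0],1]]'
python3 - <<'E'
from h import *
s=bot.read_state();R=s["tcp_rot"];print(s["position"]-.0187*R[:,2],s["force"],s["moment"])
p=s["position"]
rel(p-[0,0,.003],R);rel(p-[0,0,.006],R)
E
```

```text
time_s: 7.25
position: [0.3918, 0.2696, 0.027]
tcp_rot: [[-0.532, 0.004, -0.847], [0.006, 1.0, 0.001], [0.847, -0.004, -0.532]]
force: [0.3, -0.2, -3.2]
opening: 0.691
[0.40759681 0.26962212 0.03695354] [ 0.34449188 -0.24058347 -3.19449083] [ 0.09399539 -1.10337495 -0.04036138]
t7.25 shift [-2.5  0.   1.6] turn [0. 0. 0.]
t7.25 shift [-5.1  0.   3.2] turn [0. 0. 0.]
```

Expect contact near a grip z of 0.028–0.029, so I lower slowly in small increments.

```bash
python3 -m jog '[[[-2,0,1],[0,0,0],1],[[-4,0,3],[0,0,0],1],[[-6,0,4],[0,0,0],1],[[-6,0,4],[0,0,0],1]]'; python3 -m jog '[[[-1,0,0.5],[0,0,0],1],[[-1,0,0.5],[0,0,0],1]]'
```

```text
time_s: 7.58
position: [0.3921, 0.2697, 0.0204]
tcp_rot: [[-0.534, 0.004, -0.846], [0.005, 1.0, 0.002], [0.846, -0.004, -0.534]]
force: [-0.3, -0.5, -4.0]
opening: 0.685
time_s: 7.75
position: [0.3922, 0.2697, 0.0194]
tcp_rot: [[-0.534, 0.004, -0.846], [0.005, 1.0, 0.002], [0.846, -0.004, -0.534]]
force: [0.6, -0.4, -3.5]
opening: 0.693
```

```bash
python3 -m jog '[[[-0.8,0,0.5],[0,0,0],1],[[-0.8,0,0.5],[0,0,0],1]]'; python3 -m jog '[[[-0.8,0,0.5],[0,0,0],1],[[-0.8,0,0.5],[0,0,0],1]]';python3 -m jog '[[[-0.8,0,0.5],[0,0,0],1],[[-0.8,0,0.5],[0,0,0],1]]'
```

```text
time_s: 7.92
position: [0.3922, 0.2697, 0.0185]
tcp_rot: [[-0.533, 0.004, -0.846], [0.005, 1.0, 0.002], [0.846, -0.004, -0.533]]
force: [-0.1, 0.5, -3.3]
opening: 0.683
time_s: 8.08
position: [0.3922, 0.2697, 0.0183]
tcp_rot: [[-0.532, 0.004, -0.847], [0.005, 1.0, 0.002], [0.847, -0.003, -0.532]]
force: [0.8, -1.3, 0.5]
opening: 0.689
time_s: 8.25
position: [0.3922, 0.2697, 0.0182]
tcp_rot: [[-0.531, 0.004, -0.847], [0.005, 1.0, 0.002], [0.847, -0.003, -0.531]]
force: [1.7, -0.4, 4.9]
opening: 0.69
```

```bash
python3 -m jog '[[[0,0,0],[0,0,0],0.35],[[0,0,0],[0,0,0],0.28],[[0,0,0],[0,0,0],0.2],[[0,0,0],[0,0,0],0.1],[[0,0,0],[0,0,0],0],[[0,0,0],[0,0,0],0],[[0,0,0],[0,0,0],0]]'
python3 - <<'E'
from h import *
s=bot.read_state();R=s["tcp_rot"];p=s["position"]
rel(p-.09*R[:,2],R)
R2=rot((-.2,0,-1),(0,1,0));rel((.42,.27,.18),R2)
E
```

```text
time_s: 8.83
position: [0.392, 0.2697, 0.0164]
tcp_rot: [[-0.533, 0.004, -0.846], [0.006, 1.0, 0.002], [0.846, -0.004, -0.533]]
force: [0.6, -0.0, -0.6]
opening: 0.971
t8.83 shift [  0.  -0. -90.] turn [0. 0. 0.]
t8.83 shift [ 123.5   -0.2 -110.9] turn [ -0.  -46.5  -0.3]
```

```bash
python3 -m jog '[[[8,0,-5],[0,0,0],0],[[17,0,-11],[0,0,0],0],[[34,0,-22],[0,0,0],0],[[51,0,-33],[0,0,0],0],[[68,0,-43],[0,0,0],0],[[90,0,-60],[0,-7,0],0],[[110,0,-90],[0,-14,0],0],[[123,0,-111],[0,-21,0],0],[[123,0,-111],[0,-28,0],0],[[123,0,-111],[0,-35,0],0],[[123,0,-111],[0,-42,0],0],[[123,0,-111],[0,-46,0],0]]'
python3 - <<'E'
from h import *
s=bot.read_state();print(s["joint_positions"]);rel((.30,-.1,.30),rot((0,0,-1),(0,1,0)))
save("side","s3");save("top","t3")
a=cv2.imread("pics/s3_raw.png")[250:380,190:320];b=cv2.imread("pics/t3_raw.png")[230:310,180:260]
cv2.imwrite("pics/c4.png",np.hstack([cv2.resize(a,(400,400),interpolation=2),cv2.resize(b,(400,400),interpolation=2)]))
E
```

```text
time_s: 9.83
position: [0.4189, 0.2703, 0.1826]
tcp_rot: [[-0.98, 0.004, -0.197], [0.004, 1.0, -0.002], [0.197, -0.003, -0.98]]
force: [-0.7, -0.3, -0.1]
opening: 1.0
[ 17.83833748  27.96107094  95.58312869   3.64916091  67.38335409
 -73.65857217]
t9.83 shift [ 138.2 -371.   -91. ] turn [ -0.1 -11.4  -0.2]
```

View pics/c4.png

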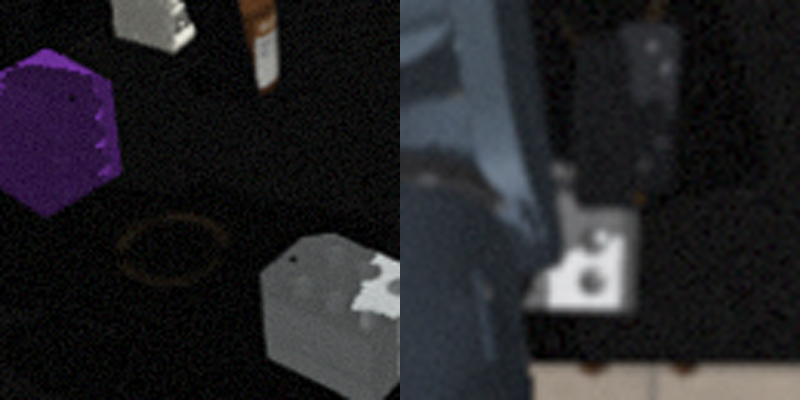

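```bash
python3 - <<'E'
from h import *
np.set_printoptions(precision=4,suppress=True)
im=cv2.imread("pics/s3_raw.png");roi=np.zeros((480,640),np.uint8);roi[315:400,265:360]=1
g=cv2.cvtColor(cv2.GaussianBlur(im,(3,3),0),cv2.COLOR_BGR2GRAY)
m=((g>45)&(roi>0)).astype(np.uint8);m=cv2.morphologyEx(m,cv2.MORPH_OPEN,np.ones((3,3)))
n,l,st,ce=cv2.connectedComponentsWithStats(m);k=1+np.argmax(st[1:,4]);print(st[k])
q=cv2.findContours((l==k).astype(np.uint8),0,1)[0][0];q=cv2.approxPolyDP(q,2,True)[:,0]
print(np.c_[q,plane("side",q,0)[:,:2],plane("side",q,.045)[:,:2]])
# predicted
o=np.array([.3995,.2697,0]);P=[(x,y,z) for z in(0,.045) for x,y in((-.04,-.03),(-.04,.03),(.028,.03),(.04,.018),(.04,-.018),(.028,-.03))]
print(np.c_[P,proj("side",np.array(P)+o)])
E
```

```text
[ 275  326   58   57 2396]
[[288.     327.       0.4725   0.2084   0.4379   0.2516]
 [275.     338.       0.4731   0.2455   0.4385   0.2857]
 [277.     365.       0.4282   0.2969   0.3971   0.3331]
 [311.     382.       0.36     0.2971   0.3343   0.3332]
 [331.     362.       0.3585   0.2413   0.3329   0.2819]
 [332.     340.       0.387    0.194    0.3592   0.2382]
 [299.     326.       0.4576   0.195    0.4242   0.2391]]
[[ -0.04    -0.03     0.     331.0246 361.1889]
 [ -0.04     0.03     0.     310.3305 383.1456]
 [  0.028    0.03     0.     276.3079 366.1523]
 [  0.04     0.018    0.     275.1029 359.1297]
 [  0.04    -0.018    0.     288.1199 347.1519]
 [  0.028   -0.03     0.     297.8808 345.9001]
 [ -0.04    -0.03     0.045  331.3296 340.4354]
 [ -0.04     0.03     0.045  309.9918 361.9967]
 [  0.028    0.03     0.045  274.9538 345.3068]
 [  0.04     0.018    0.045  273.7441 338.4252]
 [  0.04    -0.018    0.045  287.1859 326.7056]
 [  0.028   -0.03     0.045  297.2281 325.4806]]
```

```bash
python3 - <<'E'
from h import *
R=rot((0,0,-1),(0,1,0))
rel((.3995,.2692,.09),R);rel((.3995,.2692,.029),R)
E
```

```text
t9.93 shift [-1.3 -0.8 93.9] turn [ -0.2 -11.7  -0.2]
t9.93 shift [-13.7  -0.6 153.6] turn [ -0.2 -11.7  -0.2]
```

```bash
python3 -m jog '[[[0,-1,30],[0,-6,0],0],[[-1,-1,60],[0,-11.7,0],0],[[-1,-1,94],[0,-11.7,0],0],[[-5,-1,110],[0,-11.7,0],0],[[-9,-1,130],[0,-11.7,0],0],[[-12,-1,146],[0,-11.7,0],0],[[-13.7,-0.6,152],[0,-11.7,0],0],[[-13.7,-0.6,153],[0,-11.7,0],0],[[-13.7,-0.6,153],[0,-11.7,0],0]]'
python3 - <<'E'
from h import *
R=rot((0,0,-1),(0,1,0));rel((.3995,.2692,.029),R)
E
```

```text
time_s: 10.68
position: [0.4034, 0.2691, 0.027]
tcp_rot: [[-1.0, 0.005, -0.002], [0.005, 1.0, -0.004], [0.002, -0.004, -1.0]]
force: [0.7, 1.1, -0.3]
opening: 1.0
t10.68 shift [ 3.9  0.1 -2. ] turn [-0.2 -0.1 -0.3]
```

```bash
python3 -m jog '[[[2,0,-2],[-0.2,0,-0.3],0],[[4,0,-2],[-0.2,0,-0.3],0],[[4,0,-2],[-0.2,0,-0.3],0]]'
```

```text
time_s: 10.93
position: [0.3985, 0.2692, 0.0302]
tcp_rot: [[-1.0, -0.001, -0.0], [-0.001, 1.0, 0.0], [0.0, 0.0, -1.0]]
force: [-0.7, -0.0, -0.8]
opening: 1.0
```

```bash
python3 -m jog '[[[0,0,1],[0,0,0],0.1],[[0,0,1],[0,0,0],0.2],[[0,0,1],[0,0,0],0.26],[[0,0,1],[0,0,0],0.3],[[0,0,1],[0,0,0],0.35],[[0,0,1],[0,0,0],0.6],[[0,0,1],[0,0,0],1],[[0,0,1],[0,0,0],1]]'; python3 -m jog '[[[0,0,-5],[0,0,0],1],[[0,0,-20],[0,0,0],1],[[0,0,-50],[0,0,0],1],[[0,0,-90],[0,0,0],1],[[0,0,-120],[0,0,0],1],[[0,0,-120],[0,0,0],1]]'
```

```text
time_s: 11.6
position: [0.3987, 0.2692, 0.0283]
tcp_rot: [[-1.0, -0.001, -0.001], [-0.001, 1.0, -0.0], [0.001, -0.0, -1.0]]
force: [0.4, 2.1, 0.8]
opening: 0.686
time_s: 12.1
position: [0.4019, 0.2704, 0.1532]
tcp_rot: [[-1.0, -0.001, 0.009], [-0.001, 1.0, 0.003], [-0.009, 0.003, -1.0]]
force: [0.7, 0.8, -3.5]
opening: 0.687
```

```bash
python3 - <<'E'
from h import *
R=rot((0,0,-1),(0,1,0));rel((.4955,-.153,.155),R)
E
```

```text
t12.10 shift [ -93.1 -423.6   -2.4] turn [0.2 0.5 0.1]
```

```bash
python3 -m jog '[[[-3,-16,-2],[0,0,0],1],[[-10,-48,-2],[0,0.5,0],1],[[-18,-84,-2],[0,0.5,0],1],[[-27,-122,-2],[0,0.5,0],1],[[-36,-160,-2],[0,0.5,0],1],[[-44,-198,-2],[0,0.5,0],1],[[-52,-236,-2],[0,0.5,0],1],[[-60,-274,-2],[0,0.5,0],1],[[-69,-312,-2],[0,0.5,0],1],[[-77,-350,-2],[0,0.5,0],1],[[-85,-386,-2],[0,0.5,0],1],[[-91,-412,-2],[0,0.5,0],1]]';python3 -m jog '[[[-2,-8,0],[0,0,0],1],[[-2,-11,0],[0,0,0],1],[[-2,-11,0],[0,0,0],1]]'
python3 - <<'E'
from h import *
R=rot((0,0,-1),(0,1,0));rel((.4955,-.153,.115),R)
E
```

```text
time_s: 13.1
position: [0.49, -0.146, 0.149]
tcp_rot: [[-1.0, 0.001, -0.011], [0.001, 1.0, -0.001], [0.011, -0.001, -1.0]]
force: [0.8, -0.2, -3.5]
opening: 0.686
time_s: 13.35
position: [0.4908, -0.1533, 0.149]
tcp_rot: [[-1.0, 0.0, -0.013], [0.0, 1.0, 0.002], [0.013, 0.002, -1.0]]
force: [-0.6, 0.8, -3.2]
opening: 0.683
t13.35 shift [-5.1  0.3 34. ] turn [ 0.1 -0.7 -0. ]
```

```bash
python3 -m jog '[[[-2,0,10],[0,-0.3,0],1],[[-5,0,20],[0,-0.7,0],1],[[-5,0,30],[0,-0.7,0],1],[[-5,0,34],[0,-0.7,0],1],[[-5,0,34],[0,-0.7,0],1]]'
python3 - <<'E'
from h import *
save("side","s5");save("top","t5")
f=8
def cr(n,x,y,w,h,f): return cv2.resize(cv2.imread(f"pics/{n}_raw.png")[y:y+h,x:x+w],None,fx=f,fy=f,interpolation=2)
A=cr("t2",355,218,42,46,8)      # 336x368
B=cr("s3",345,190,58,46,8)      # 464x368
C=cr("s5",340,150,100,58,4)     # 400x232
D=cr("t5",340,200,100,58,4)
cv2.imwrite("pics/c5.png",np.vstack([np.hstack([A,B]),np.hstack([C,D])]))
E
```

```text
time_s: 13.77
position: [0.4952, -0.1519, 0.1148]
tcp_rot: [[-1.0, -0.002, -0.002], [-0.002, 1.0, 0.002], [0.002, 0.002, -1.0]]
force: [-1.3, 0.7, -2.6]
opening: 0.686
```

View pics/c5.png

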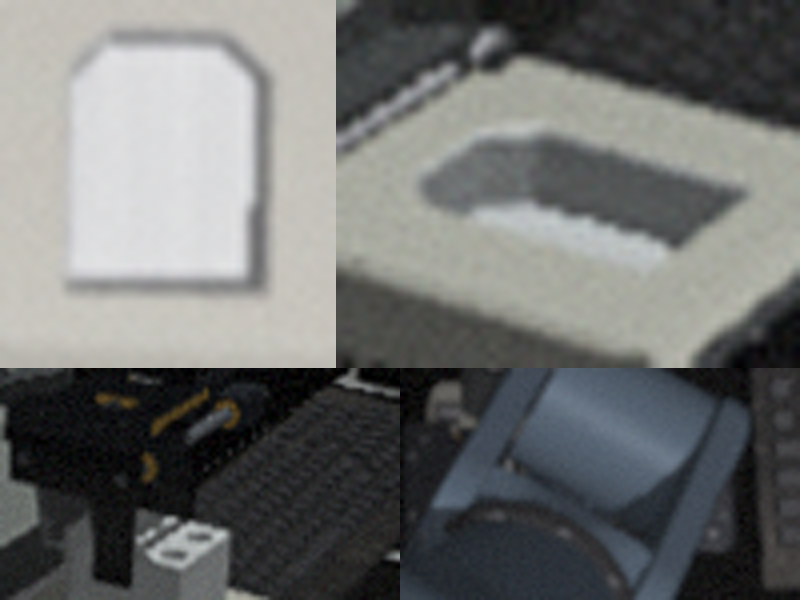

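```bash
python3 - <<'E'
from h import *
np.set_printoptions(precision=4,suppress=True)
def un(p,o,f,c=(0,0)): return (np.array(p,float)-c+.5)/f-.5+o
A=[(70,80),(67,270),(269,80),(266,270),(110,31),(230,31),(80,291),(260,291)]
print(np.c_[A,plane("top",un(A,(355,218),8),.075)[:,:2]])
B=[(420,185),(480,131),(545,128),(748,190),(660,270),(465,212)]
print(np.c_[B,plane("side",un(B,(345,190),8,(336,0)),.075)[:,:2]])
C=[(72,92+440),(180,572),(230,532),(145,548)]
# held block corners predicted in s5
s=bot.read_state();print(s["position"])
g=cv2.cvtColor(cv2.imread("pics/s5_raw.png"),cv2.COLOR_BGR2GRAY)
o=np.array([.4962,-.1519,.0865]);P=[(x,y,z) for z in(0,.045) for x,y in((-.04,-.03),(-.04,.03),(.028,.03))]
pr=proj("side",np.array(P)+o);print(np.c_[P,pr,(pr-(340,150)+.5)*4-.5+(0,368)])
E
```

```text
[[ 70.      80.       0.5233  -0.1228]
 [ 67.     270.       0.4619  -0.1214]
 [269.      80.       0.5235  -0.187 ]
 [266.     270.       0.462   -0.1852]
 [110.      31.       0.5393  -0.1358]
 [230.      31.       0.5394  -0.1746]
 [ 80.     291.       0.4551  -0.1255]
 [260.     291.       0.4553  -0.1832]]
[[420.     185.       0.5348  -0.1322]
 [480.     131.       0.5385  -0.1735]
 [545.     128.       0.5235  -0.1862]
 [748.     190.       0.4549  -0.1823]
 [660.     270.       0.4528  -0.1232]
 [465.     212.       0.5154  -0.1243]]
[ 0.4965 -0.153   0.116 ]
[[ -0.04    -0.03     0.     395.8512 208.7197 224.905  604.3787]
 [ -0.04     0.03     0.     383.7428 218.4876 176.4712 643.4504]
 [  0.028    0.03     0.     356.9719 210.9218  69.3876 613.187 ]
 [ -0.04    -0.03     0.045  397.2754 190.6307 230.6016 532.0229]
 [ -0.04     0.03     0.045  385.0007 199.8166 181.503  568.7664]
 [  0.028    0.03     0.045  357.6719 192.6528  72.1876 540.1111]]
```

```bash
python3 - <<'E'
from h import *
np.set_printoptions(precision=4,suppress=True)
g=cv2.cvtColor(cv2.imread("pics/t2_raw.png"),cv2.COLOR_BGR2GRAY).astype(float)
L=[];Rr=[]
for r in range(214,262):
    row=g[r]; 
    def cross(a,b):
        seg=row[a:b];hi=max(seg[0],seg[-1]);lo=min(seg[0],seg[-1]);t=(hi+lo)/2
        i=np.where((seg[:-1]-t)*(seg[1:]-t)<=0)[0][0];return a+i+(t-seg[i])/(seg[i+1]-seg[i])
    L.append((cross(338,354),r));Rr.append((cross(396,414),r))
for q in(L,Rr):
    w=plane("top",q,.075);vx,vy,x0,y0=cv2.fitLine(w[:,:2].astype(np.float32),cv2.DIST_HUBER,0,.001,.001).ravel()
    print("yaw",np.degrees(np.arctan(vy/vx)),"y at x=.497",y0+(.497-x0)*vy/vx)
E
```

```text
yaw -1.4367716 y at x=.497 -0.0786699
yaw -1.5750413 y at x=.497 -0.22910081
```

```bash
python3 - <<'E'
from h import *
R=rot((0,0,-1),(.0265,1,0));rel((.4955,-.154,.110),R);rel((.4955,-.154,.098),R)
E
```

```text
t13.87 shift [ 1. -1.  6.] turn [0.  0.1 1.6]
t13.87 shift [ 1. -1. 18.] turn [0.  0.1 1.6]
```

```bash
python3 -m jog '[[[1,-1,3],[0,0,1.6],1],[[1,-1,6],[0,0,1.6],1],[[1,-1,6],[0,0,1.6],1],[[1,-1,6],[0,0,1.6],1]]';python3 -m jog '[[[0,0,1.5],[0,0,0],1],[[0,0,3],[0,0,0],1],[[0,0,4],[0,0,0],1],[[0,0,5],[0,0,0],1],[[0,0,6],[0,0,0],1],[[0,0,6],[0,0,0],1]]'
```

```text
time_s: 14.2
position: [0.4959, -0.1547, 0.1103]
tcp_rot: [[-1.0, 0.027, 0.002], [0.027, 1.0, -0.0], [-0.002, -0.0, -1.0]]
force: [-0.2, 0.5, -4.2]
opening: 0.689
time_s: 14.7
position: [0.4958, -0.1547, 0.1039]
tcp_rot: [[-1.0, 0.027, 0.002], [0.027, 1.0, -0.0], [-0.002, -0.0, -1.0]]
force: [-0.1, -0.2, -4.2]
opening: 0.685
```

```bash
python3 -m jog '[[[0,0,1],[0,0,0],1],[[0,0,2],[0,0,0],1],[[0,0,2],[0,0,0],1]]';python3 -m jog '[[[0,0,1],[0,0,0],1],[[0,0,2],[0,0,0],1],[[0,0,2],[0,0,0],1]]'
```

```text
time_s: 14.95
position: [0.4958, -0.1546, 0.102]
tcp_rot: [[-1.0, 0.027, 0.002], [0.027, 1.0, 0.0], [-0.002, 0.0, -1.0]]
force: [0.2, 1.0, -3.5]
opening: 0.685
time_s: 15.2
position: [0.4957, -0.1545, 0.0999]
tcp_rot: [[-1.0, 0.027, 0.002], [0.027, 1.0, 0.0], [-0.002, 0.0, -1.0]]
force: [0.5, 1.9, -3.7]
opening: 0.691
```

```bash
python3 -m jog '[[[0,0,1],[0,0,0],1],[[0,0,2],[0,0,0],1],[[0,0,3],[0,0,0],1],[[0,0,3],[0,0,0],1]]';python3 -m jog '[[[0,0,1],[0,0,0],1],[[0,0,2],[0,0,0],1],[[0,0,3],[0,0,0],1],[[0,0,3],[0,0,0],1]]'
```

```text
time_s: 15.53
position: [0.4957, -0.1545, 0.0969]
tcp_rot: [[-1.0, 0.027, 0.002], [0.027, 1.0, 0.0], [-0.002, 0.0, -1.0]]
force: [0.9, 0.8, -3.9]
opening: 0.686
time_s: 15.87
position: [0.4958, -0.1545, 0.0939]
tcp_rot: [[-1.0, 0.027, 0.002], [0.027, 1.0, 0.0], [-0.002, 0.0, -1.0]]
force: [0.8, 2.4, -3.7]
opening: 0.687
```

Going in freely; I continue towards TCP z ≈ 0.078.

```bash
python3 -m jog '[[[0,0,1.5],[0,0,0],1],[[0,0,3],[0,0,0],1],[[0,0,4.5],[0,0,0],1],[[0,0,6],[0,0,0],1],[[0,0,6],[0,0,0],1]]';python3 -m jog '[[[0,0,1.5],[0,0,0],1],[[0,0,3],[0,0,0],1],[[0,0,4.5],[0,0,0],1],[[0,0,6],[0,0,0],1],[[0,0,7],[0,0,0],1],[[0,0,7],[0,0,0],1]]'
```

```text
time_s: 16.28
position: [0.4958, -0.1545, 0.0878]
tcp_rot: [[-1.0, 0.027, 0.002], [0.027, 1.0, 0.0], [-0.002, 0.0, -1.0]]
force: [-0.3, 2.8, -4.6]
opening: 0.684
time_s: 16.78
position: [0.4958, -0.1546, 0.0809]
tcp_rot: [[-1.0, 0.027, 0.002], [0.027, 1.0, 0.0], [-0.002, 0.0, -1.0]]
force: [1.2, 4.0, -3.9]
opening: 0.683
```

```bash
python3 -m jog '[[[0,0.5,1],[0,0,0],1],[[0,0.5,2],[0,0,0],1],[[0,0.5,2],[0,0,0],1]]';python3 -m jog '[[[0,0,0.7],[0,0,0],1],[[0,0,1],[0,0,0],1],[[0,0,1],[0,0,0],1]]'
```

```text
time_s: 17.03
position: [0.4961, -0.1546, 0.079]
tcp_rot: [[-1.0, 0.027, 0.003], [0.027, 1.0, -0.001], [-0.003, -0.001, -1.0]]
force: [0.4, 2.6, -4.5]
opening: 0.684
time_s: 17.28
position: [0.4962, -0.1546, 0.0783]
tcp_rot: [[-1.0, 0.027, 0.003], [0.027, 1.0, -0.001], [-0.003, -0.001, -1.0]]
force: [0.4, 2.1, -1.7]
opening: 0.688
```

```bash
python3 -m jog '[[[0,0,0.7],[0,0,0],1],[[0,0,0.7],[0,0,0],1],[[0,0,0.7],[0,0,0],1]]';python3 -m jog '[[[0,0,0],[0,0,0],0.35],[[0,0,0],[0,0,0],0.28],[[0,0,0],[0,0,0],0.2],[[0,0,0],[0,0,0],0.1],[[0,0,0],[0,0,0],0],[[0,0,0],[0,0,0],0],[[0,0,-5],[0,0,0],0],[[0,0,-15],[0,0,0],0],[[0,0,-45],[0,0,0],0],[[0,0,-80],[0,0,0],0],[[0,0,-115],[0,0,0],0],[[0,0,-115],[0,0,0],0]]'
python3 - <<'E'
from h import *
print(bot.read_state()["joint_positions"])
save("side","s6")
def cr(n,x,y,w,h,f): return cv2.resize(cv2.imread(f"pics/{n}_raw.png")[y:y+h,x:x+w],None,fx=f,fy=f,interpolation=2)
cv2.imwrite("pics/c6.png",cr("s6",310,130,130,130,4.6))
E
```

```text
time_s: 17.53
position: [0.4963, -0.1546, 0.0782]
tcp_rot: [[-1.0, 0.027, 0.003], [0.027, 1.0, -0.001], [-0.003, -0.001, -1.0]]
force: [-1.9, 2.5, 6.2]
opening: 0.692
time_s: 18.53
position: [0.4998, -0.1564, 0.1996]
tcp_rot: [[-1.0, 0.027, 0.015], [0.027, 1.0, -0.008], [-0.015, -0.007, -1.0]]
force: [2.2, 0.4, 0.1]
opening: 1.001
[-2.96395167e+01  2.38544070e+01  9.86925916e+01  5.57028561e-02
  5.64955786e+01 -1.18146453e+02]
```

View pics/c6.png

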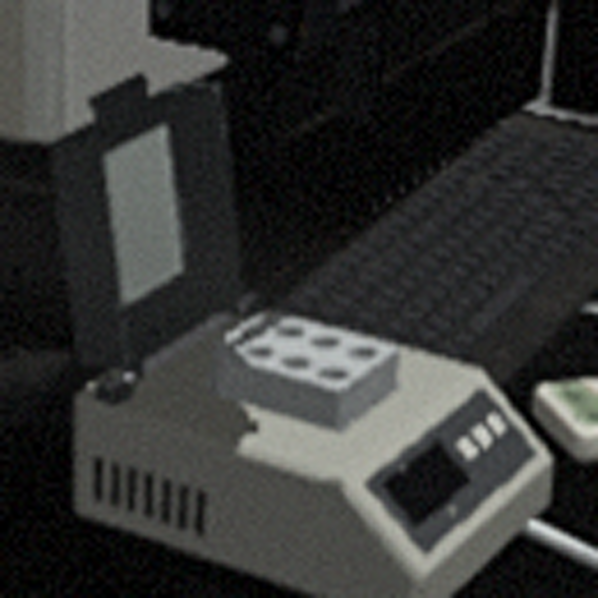

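The crop shows the block seated in the pocket, cut corners at the hinge end, with about 20 mm standing out. The lid is still up, with its tab on top. Next is the lid: closed fingers go behind it and sweep along its arc.

```bash
python3 - <<'E'
from h import *
R=rot((0,0,-1),(.0265,1,0))
for p in((.50,-.156,.28),(.665,-.158,.28),(.665,-.158,.17)):rel(p,R)
E
```

```text
t18.58 shift [ -2.6  -0.7 -82.9] turn [-0.3  0.7 -0. ]
t18.58 shift [-167.6    1.7  -81.1] turn [-0.3  0.7 -0. ]
t18.58 shift [-166.3    2.3   28.9] turn [-0.3  0.7 -0. ]
```

```bash
python3 -m jog '[[[-2,0,-41],[0,0,0],0.5],[[-3,0,-83],[0,0.7,0],1],[[-3,0,-83],[0,0.7,0],1],[[-40,0,-83],[0,0.7,0],1],[[-80,1,-83],[0,0.7,0],1],[[-120,2,-82],[0,0.7,0],1],[[-160,2,-82],[0,0.7,0],1],[[-168,2,-82],[0,0.7,0],1],[[-168,2,-81],[0,0.7,0],1],[[-168,2,-81],[0,0.7,0],1]]'
python3 - <<'E'
from h import *
R=rot((0,0,-1),(.0265,1,0))
save("top","t7");save("side","s7")
def cr(n,x,y,w,h,f): return cv2.resize(cv2.imread(f"pics/{n}_raw.png")[y:y+h,x:x+w],None,fx=f,fy=f,interpolation=2)
cv2.imwrite("pics/c7.png",np.hstack([cr("s7",280,70,140,200,2.8),cr("t7",320,90,140,200,2.8)]))
rel((.665,-.158,.17),R)
E
```

```text
time_s: 19.42
position: [0.6621, -0.1563, 0.272]
tcp_rot: [[-1.0, 0.027, -0.014], [0.027, 1.0, 0.001], [0.014, 0.001, -1.0]]
force: [-0.2, -0.1, -0.4]
opening: 0.324
t19.52 shift [ -4.9  -1.5 103.1] turn [ 0.  -0.7 -0.1]
```

View pics/c7.png

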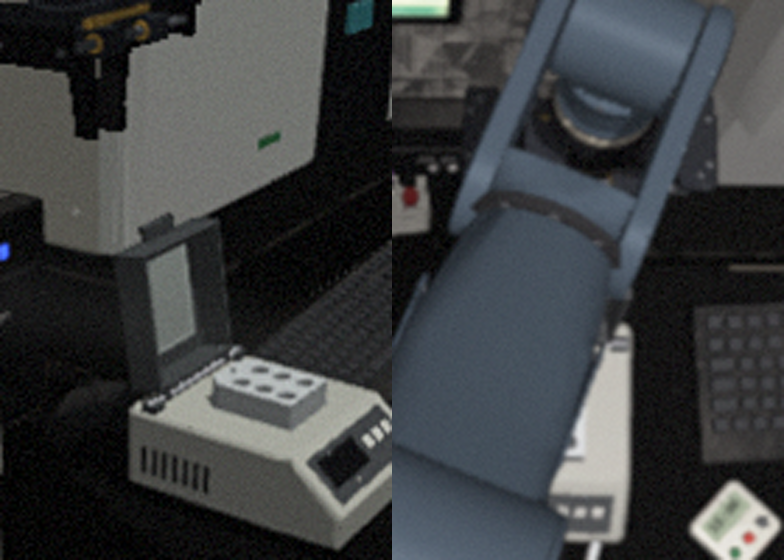

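```bash
python3 - <<'E'
from h import *
print(tri((317,159),(418,155)));print(tri((317,159),(425,150)))
print(plane("top",[(418,155)],.3),plane("top",[(418,155)],.15),plane("side",[(317,159)],.1),plane("side",[(317,159)],.05))
E
```

```text
(array([ 0.7109224 , -0.25433622,  0.13109204]), np.float64(0.02124306454834708))
(array([ 0.72618641, -0.2749894 ,  0.12198211]), np.float64(0.01931875590382221))
[[ 0.65327365 -0.22934767  0.3       ]] [[ 0.69608879 -0.25611835  0.15      ]] [[ 0.77102528 -0.32371916  0.1       ]] [[ 0.84922818 -0.43818206  0.05      ]]
```

```bash
python3 - <<'E'
from h import *
R=rot((0,0,-1),(.0265,1,0))
for p in((.642,-.14,.26),(.642,-.14,.172)):rel(p,R)
E
```

```text
t19.52 shift [19.8 15.9 13.4] turn [ 0.  -0.7 -0.1]
t19.52 shift [ 18.6  15.9 101.4] turn [ 0.  -0.7 -0.1]
```

```bash
python3 -m jog '[[[10,8,5],[0,-0.7,0],1],[[20,16,10],[0,-0.7,0],1],[[20,16,14],[0,-0.7,0],1],[[20,16,30],[0,-0.7,0],1],[[19,16,50],[0,-0.7,0],1],[[19,16,60],[0,-0.7,0],1],[[19,16,60],[0,-0.7,0],1]]'
python3 - <<'E'
from h import *
R=rot((0,0,-1),(.0265,1,0))
for p in((.642,-.14,.172),(.617,-.14,.172)):rel(p,R)
E
```

```text
time_s: 20.1
position: [0.6421, -0.14, 0.2115]
tcp_rot: [[-1.0, 0.028, -0.003], [0.028, 1.0, 0.002], [0.003, 0.002, -1.0]]
force: [-0.6, -0.9, -0.6]
opening: 0.008
t20.10 shift [-0.  -0.  39.5] turn [ 0.1 -0.2 -0.1]
t20.10 shift [25.  -0.7 39.5] turn [ 0.1 -0.2 -0.1]
```

```bash
python3 -m jog '[[[0,0,10],[0,0,0],1],[[0,0,20],[0,0,0],1],[[0,0,30],[0,0,0],1],[[0,0,38],[0,0,0],1],[[0,0,40],[0,0,0],1],[[0,0,40],[0,0,0],1]]'; python3 -m jog '[[[5,0,0],[0,0,0],1],[[10,0,0],[0,0,0],1],[[15,0,0],[0,0,0],1],[[20,0,0],[0,0,0],1],[[25,0,0],[0,0,0],1],[[25,0,0],[0,0,0],1]]'
python3 - <<'E'
from h import *
H=np.array([.563,.08])
for th in np.arange(1.75,-.01,-.125):
    c,s=np.cos(th),np.sin(th);p=H+.1*np.array([-c,s])+.027*np.array([s,c]);print("%.3f"%th,p[0]+.0095,p[1])
E
```

```text
time_s: 20.6
position: [0.6439, -0.14, 0.1729]
tcp_rot: [[-1.0, 0.027, 0.0], [0.027, 1.0, 0.001], [-0.0, 0.001, -1.0]]
force: [-0.0, -0.1, 0.6]
opening: 0.004
time_s: 21.1
position: [0.6189, -0.1397, 0.1747]
tcp_rot: [[-1.0, 0.027, 0.003], [0.027, 1.0, -0.001], [-0.003, -0.001, -1.0]]
force: [-0.6, 0.4, 0.5]
opening: 0.003
1.750 0.6168922261305454 0.17358595118485742
1.625 0.6048780596972689 0.1783903514082559
1.500 0.5923586444715391 0.18165940310543344
1.375 0.5795293417407265 0.18334209381801822
1.250 0.5665903484830739 0.1834121657202309
1.125 0.5537435733608089 0.1818685253634735
1.000 0.5411894860029991 0.17873526073922946
0.875 0.5291239887440401 0.1740612653940125
0.750 0.5177353596332478 0.16791947546192657
0.625 0.5072013144188706 0.1604057315206871
0.500 0.49768623335327616 0.15163728303146037
0.375 0.4893385960940918 0.14175095870023724
0.250 0.4822886647288076 0.13090103131163972
0.125 0.4766464510784682 0.11925681035371466
0.000 0.4725 0.107
```

```bash
python3 -m jog '[[[7,0,-2],[0,0,0],1],[[14,0,-4],[0,0,0],1],[[20,0,-5],[0,0,0],1],[[26,0,-7],[0,0,0],1],[[33,0,-8],[0,0,0],1],[[39,0,-9],[0,0,0],1],[[46,0,-9],[0,0,0],1],[[52,0,-9],[0,0,0],1],[[59,0,-8],[0,0,0],1],[[65,0,-7],[0,0,0],1],[[71,0,-6],[0,0,0],1],[[78,0,-4],[0,0,0],1]]'
```

```text
time_s: 22.1
position: [0.541, -0.1374, 0.1777]
tcp_rot: [[-1.0, 0.027, 0.003], [0.027, 1.0, -0.0], [-0.003, -0.0, -1.0]]
force: [0.8, 0.0, -0.3]
opening: 0.005
```

```bash
python3 - <<'E'
from h import *
save("side","s8")
cv2.imwrite("pics/c8.png",cv2.resize(cv2.imread("pics/s8_raw.png")[110:270,290:450],None,fx=3.5,fy=3.5,interpolation=2))
E
```

```text
(no output)
```

View pics/c8.png

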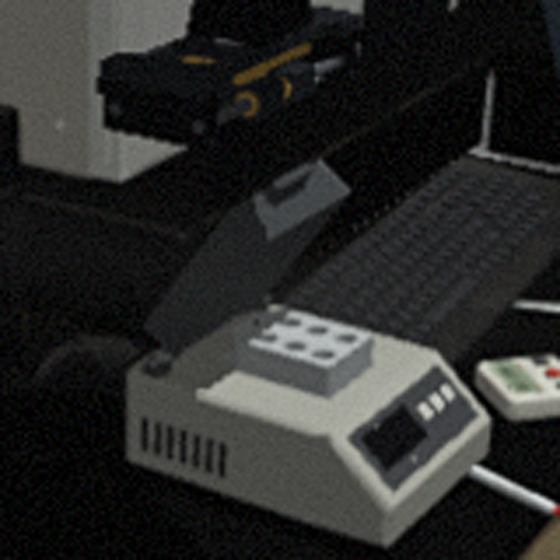

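The lid is now tipped forward to about 1 rad, with the block still seated. I continue along the arc.

```bash
python3 -m jog '[[[6,0,1],[0,0,0],1],[[12,0,4],[0,0,0],1],[[18,0,7],[0,0,0],1],[[23,0,10],[0,0,0],1],[[29,0,14],[0,0,0],1],[[34,0,17],[0,0,0],1],[[39,0,22],[0,0,0],1],[[43,0,26],[0,0,0],1],[[48,0,31],[0,0,0],1],[[52,0,36],[0,0,0],1],[[55,0,41],[0,0,0],1],[[59,0,47],[0,0,0],1]]';python3 -m jog '[[[3,0,5],[0,0,0],1],[[5,0,10],[0,0,0],1],[[7,0,14],[0,0,0],1],[[8,0,17],[0,0,0],1],[[9,0,19],[0,0,0],1],[[9,0,21],[0,0,0],1],[[9,0,21],[0,0,0],1]]'
```

```text
time_s: 23.15
position: [0.4823, -0.1359, 0.1302]
tcp_rot: [[-1.0, 0.027, 0.002], [0.027, 1.0, -0.0], [-0.002, -0.0, -1.0]]
force: [0.5, -0.1, 0.1]
opening: 0.004
time_s: 23.73
position: [0.4734, -0.1356, 0.1093]
tcp_rot: [[-1.0, 0.027, 0.002], [0.027, 1.0, -0.0], [-0.002, 0.0, -1.0]]
force: [-0.1, -0.6, -0.2]
opening: 0.01
```

```bash
python3 -m jog '[[[0,0,1],[0,0,0],1],[[0,0,2],[0,0,0],1],[[0,0,2],[0,0,0],1]]';python3 -m jog '[[[0,0,0.7],[0,0,0],1],[[0,0,1],[0,0,0],1],[[0,0,1],[0,0,0],1]]';python3 -m jog '[[[0,0,0.7],[0,0,0],1],[[0,0,1],[0,0,0],1],[[0,0,1],[0,0,0],1]]'
```

```text
time_s: 23.98
position: [0.4737, -0.1357, 0.1076]
tcp_rot: [[-1.0, 0.027, 0.002], [0.027, 1.0, -0.0], [-0.002, -0.0, -1.0]]
force: [-0.2, -0.1, -0.5]
opening: 0.01
time_s: 24.23
position: [0.4738, -0.1357, 0.1073]
tcp_rot: [[-1.0, 0.027, 0.003], [0.027, 1.0, -0.001], [-0.003, -0.001, -1.0]]
force: [-1.0, 0.9, 4.8]
opening: 0.006
time_s: 24.48
position: [0.4738, -0.1357, 0.1073]
tcp_rot: [[-1.0, 0.027, 0.003], [0.027, 1.0, -0.001], [-0.003, -0.001, -1.0]]
force: [-3.2, 0.2, 13.1]
opening: 0.007
```

The lid stops firmly at z = 0.107, which is its shut height. I retreat and check.

```bash
python3 -m jog '[[[0,0,-4],[0,0,0],1],[[0,0,-10],[0,0,0],1],[[0,0,-40],[0,0,0],1],[[0,0,-80],[0,0,0],1],[[0,0,-120],[0,0,0],1],[[0,40,-130],[0,0,0],1],[[0,80,-130],[0,0,0],1],[[0,120,-130],[0,0,0],1],[[0,160,-130],[0,0,0],1],[[0,200,-130],[0,0,0],1],[[0,200,-130],[0,0,0],1]]'
python3 - <<'E'
from h import *
save("side","s9");save("top","t9")
def cr(n,x,y,w,h,f): return cv2.resize(cv2.imread(f"pics/{n}_raw.png")[y:y+h,x:x+w],None,fx=f,fy=f,interpolation=2)
cv2.imwrite("pics/c9.png",np.hstack([cr("s9",250,150,220,190,2),cr("t9",260,160,220,190,1.64)[:0] if 0 else cr("t9",270,160,180,190,2)]))
E
```

```text
time_s: 25.4
position: [0.4776, 0.0706, 0.2359]
tcp_rot: [[-1.0, 0.02, 0.002], [0.02, 1.0, 0.003], [-0.002, 0.003, -1.0]]
force: [-0.3, -1.2, -0.4]
opening: 0.007
```

View pics/c9.png

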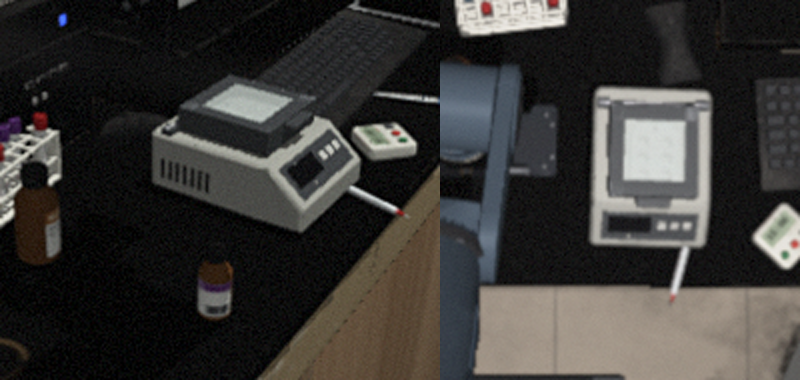

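The lid is flat and shut. The bottles and timer stand where they were, and the arm is clear of everything. I hand in.

```bash
python3 -m jog '[[[0,0,0],[0,0,0],1],[[0,0,0],[0,0,0],1],[[0,0,0],[0,0,0],1]]'; python3 -c "
from rig import bot
bot.hand_in()"
```

```text
time_s: 25.75
position: [0.479, 0.0629, 0.2355]
tcp_rot: [[-1.0, 0.029, 0.002], [0.029, 1.0, -0.0], [-0.002, -0.0, -1.0]]
force: [-0.3, -0.7, 0.2]
opening: 0.005
the job is handed in; nothing more can be done
```

The job is done and handed in at about 26 s; no verdict was reported.

- **Block laid down:** I gripped the standing block at a slant and turned it wells-up in the air, clear of the purple look-alike. I lowered it until it touched the counter and let it go. The camera then matched its expected position to within about 1–2 px.
- **Block seated:** I took it again from straight above and lowered it into the pocket at the heater's measured −1.5° turn. It bottomed out at TCP z 0.078, which matches a pocket floor at 50 mm. A sideways force of up to 4 N showed light contact with a pocket wall on the way in.
- **Lid shut:** I swept the lid down with closed fingers at about 0.75 rad/s until it stopped firmly at 0.107 m, its shut height, with about 13 N of final press.

**Last checks:** The final pictures show the lid flat and shut, the timer and both bottles standing where they were, and the arm clear. The wrist reading was near zero. The block cannot be seen under the shut lid; it was last seen seated with the lid at about 1 rad.

**Disagreements:** The top and side views differed by about 2 mm on the pocket centre, so I used the average, and the block went in. During the lid sweep the readings stayed below 1 N, less than the 3–4 N I expected. A picture confirmed the lid was following the fingers.

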